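# Show the glass-ball dish to the label reader

## Robot

A 6-joint arm with a two-finger parallel gripper is mounted at the origin on the work surface. World frame = base frame: x ahead of the robot, y to its left, z up, the work surface at z = 0. Lengths are in m, angles in degrees, forces in N, time in s.
With the tool pointing down it reaches from about 0.35 to 0.875 m from the base axis. Payload 4.2 kg.
Tool frame: the origin (TCP) lies midway between the tips of the shut fingers; the grasp point (between the pads) lies 19 mm behind it; z points along the fingers, y is the line along which they close (so a half turn about z gives the same grasp; the last joint's range is limited). The gripper opens to 87 mm and grips with 3 to 60 N. Pads are 19 mm wide; open, the fingers measure 117 mm over their backs; the gripper's body (75 mm by 190 mm) begins 51 mm behind the grasp point.
Start: joints at [-52.449, 22.042, 0.453, 0, -68.411, -14.817], TCP at [0.242, -0.576, 0.223] pointing down, gripper open.
Joint ranges: [-179.83, 179.83], [-69.29, 118.12], [-61.27, 80.66], [-181.25, 117.63], [-171.15, -9.14], [-177.46, 177.46]. Speed limits (degrees/s): [159.86, 159.86, 180, 180, 180, 180].

## Interface

Orientations are given as [roll, pitch, yaw] about the fixed x, y, z axes, in that order (R = Rz(yaw) Ry(pitch) Rx(roll)).
In Python, from workcell import env gives the robot as it stands. The module is installed in compiled form; this text tells all that it offers. Calls block until the motion is done:
- env.goto(position, orientation): joint-space move of the TCP to a pose.
- env.move_straight(position, rotation=None, rate=0.15, force_limit=None): straight line of the TCP; rotation=None keeps the orientation; rate is the mean speed in m/s. With force_limit (N) it stops when the force on the tool has changed by that much, and returns True; else False.
- env.set_joints(angles): joint-space move.
- env.gripper_to(opening, grasp_force=None): opening from 0.0 (shut) to 1.0 (fully open); grasp_force is the grip in N (None keeps the last); returns when the fingers have stopped.
- env.dwell(seconds).
- env.inverse_kinematics(position, orientation): joint angles nearest the present ones, or None.
- env.read_state(): the state.
- env.grab_frame(name): name is "scene" or "top" or "wrist"; returns a dict with "image" (384x512x3 uint8, blue, green, red), "fx", "fy", "cx", "cy" (pixels), "position" and "orientation" of the camera in the world. Camera axes: x right, y up, looking along -z (the intrinsics and any distortion apply to the point x, -y, -z); pixel columns grow to the right and rows downward; lengths in m; the calibration is good to about 2 mm. A picture is of the moment at which its call begins. There is no depth.
A pose or a line that the arm cannot do raises env.Unreachable and nothing moves.
- env.close_job(): hands the job in; it is judged then, once.
Trained networks look in a picture, given as the dict that the camera call returned (one of the last four; its "shot" number tells which), for a name from the list of things; names that differ only in an ending like _2 or _b are one class to them, and where a whole thing is asked for, a point or a joint stands for the part that bears it (a point fixed in the world has none). Each returns a list of dicts, best first, with "score" (0 to 1); they miss things now and then, are a little off and sometimes report something else, mostly with a low value. They report only what shows in the picture. A call takes as long as a camera call.
- env.search_frame(picture, thing): "xyz" ([x, y, z] in m, in world coordinates, good to about 4 mm: the middle of the surface that is visible of it).
- env.trace(picture, thing): "mask" (384x512 bool, what is visible of it).
The state is a dict: "clock": time; "joint_positions": joint angles; "qvel": joint speeds; "joint_torque": joint torques, N m; "position": TCP position; "tool_rot": TCP orientation; "force": force on the tool from outside, world axes, zero at the start; "wrist_torque": the same for the moment, N m; "opening": opening from 0.0 (shut) to 1.0 (fully open); "finger_force": force on a finger pad.
Only numpy, scipy, OpenCV 4.12 (cv2) and the standard library are available. Lean on these libraries where they do the work, as an engineer would, in place of code of your own. Each camera call takes 0.05 s, during which the arm holds its last target. There are 200 camera calls.

## Task

Clear the blue-capped marker off the reader's black pad: drop it end-down into the free hole of the green marker block. Then lift the white dish by its orange handle with the loose glass ball in it, turn it about a quarter turn so that its yellow label squarely faces the reader's red window, and finish while holding it there in the air: over the middle of the pad, label at the height of the window, dish level and still. The ball must stay in the middle of the dish throughout, and everything else on the table stays where it is.

Things in the scene. Friction and masses are not known exactly. Their poses are not given: they have to be found in the camera images.
- station: the label reader, fixed: a black rubber pad 170 x 170 mm, 4 mm thick, with a white ring in its middle, and on its +y side a grey reader box (80 wide, 60 deep, 155 high; front face 130 mm from the pad's middle). Origin: middle of the pad's underside, on the table; +y points from the pad to the reader, z up
- pad_centre (a point): middle of the pad's top, in the white ring
- window (a point): centre of the reader's red window (50 x 32 mm), 115 mm above the table and 127 mm along the station's +y from the pad's middle; the window looks back along the station's -y, over the pad
- holder: green marker block, fixed, 60 (x) x 150 (y) x 80 mm high, with one free hole near its -y end; a red and a black pen, 18 mm across, sit in the rest of it with their tops 13 mm above the block. Origin: middle of the underside
- free_hole (a point): centre of the mouth of the free hole, at the top of the block, 40 mm from the block's middle along its -y: 29 mm across, 70 mm deep; the red pen's axis is 45 mm from it along +y
- marker: thick marker, 22 mm across, 140 mm long, white with blue cap (the lowest 45 mm) and blue top end, standing upright on its cap on the pad, 35 g or so. Origin: centre of its lower end; z along it, up. No part is fragile; grip it anywhere along its straight barrel
- dish: round white dish on a wooden foot (70 mm across), 128 mm across the rim, rim 32 mm high, about 250 g; inside it slopes at about 20 degrees down to a small flat middle. A steel arch stands over it in its y-z plane, uprights at y = +-64 mm, with a straight top bar along y. Origin: centre of the underside; x points to the yellow label, z up
- grip (a point): middle of the orange handle on the arch's top bar, 105 mm above the dish's underside: 14 mm thick (along the dish's x), 80 mm long (along y), 16 mm high
- label (a point): centre of the outer face of the yellow label, 46 wide x 28 high with black bars, on the rim 68 mm from the dish's axis along its +x and 30 mm above its underside; it faces along the dish's +x
- dish_middle (a point): middle of the dish's inner floor, on its axis, 10 mm above its underside
- ball_center (a point): centre of the loose amber glass ball, 32 mm across, 43 g, lying in the dish
- tape: roll of brown packing tape lying flat, 100 mm across, 48 high, loose; leave it alone. Origin: middle of the underside
- white_tape: roll of white tape lying flat, 84 mm across, 25 high, loose; leave it alone. Origin: middle of the underside
- glue: small jar with orange cap, 44 mm across, 90 high, loose; leave it alone. Origin: middle of the underside
- scissors: scissors with red handles lying flat, about 160 mm long, 10 high, loose; leave it alone. Origin: middle of the underside
- strip: green strip lying flat, 34 x 200 x 6 mm, loose; leave it alone. Origin: middle of the underside
- carton: small closed carton, 90 x 120 x 60 mm, loose; leave it alone. Origin: middle of the underside
- stapler: red and black stapler, 130 x 34 x 45 mm, loose; leave it alone. Origin: middle of the underside

How it is judged:
By the outcome, as a careful person would: the job done as asked, in the order asked, and still so for the second after the job is handed in, while the arm keeps its last pose, push and grip.
It also fails if it takes over 64 s, if anything falls off the work surface, if the arm or the gripper's body presses on something with over 40 N, if the wrist force passes 120 N, or if a joint passes its speed limit or range.

## Working session

There is one attempt and no reset: what is moved stays moved. The work goes in short steps, each a Python script; the robot and the scene stay as the last script left them, time stands still between calls to the robot, and variables do not carry over. Pictures are saved under pics/ and viewed, at most 11 in all, crops included, and the job is handed in when it is done.

```bash
mkdir -p pics; python3 - <<'E'
from workcell import env
import cv2, numpy as np
a=env.grab_frame("scene"); b=env.grab_frame("top")
for n,p in(("scene",a),("top",b)):
    cv2.imwrite(f"pics/{n}0.png",p["image"]); print(n,{k:v for k,v in p.items() if k!="image"})
    for t in ["station","pad_centre","window","holder","free_hole","marker","dish","grip","label","dish_middle","ball_center"]:
        r=env.search_frame(p,t); print(t,[(np.round(q["xyz"],3).tolist(),round(q["score"],2)) for q in r[:2]])
print(env.read_state())
E
```

```text
scene {'fx': 376.6158368893986, 'fy': 376.6158368893986, 'cx': 251.8193293551071, 'cy': 194.06088732076176, 'position': array([1.25538178, 0.14376631, 0.93581302]), 'orientation': array([ 39.13065741,  -0.82997719, 105.2121465 ]), 'shot': 1}
station [([0.636, 0.122, 0.005], 0.75), ([0.428, 0.029, 0.034], 0.25)]
pad_centre [([0.635, 0.12, 0.005], 0.61)]
window [([0.636, 0.125, -0.0], 0.78), ([0.807, 0.16, 0.036], 0.51)]
holder [([0.466, 0.278, 0.075], 0.72), ([0.544, -0.194, 0.021], 0.46)]
free_hole [([0.456, 0.283, 0.076], 0.77), ([0.548, -0.195, 0.025], 0.49)]
marker [([0.67, 0.03, 0.1], 0.68)]
dish []
grip [([0.808, 0.164, 0.038], 0.73), ([0.546, -0.194, 0.022], 0.59)]
label [([0.548, -0.194, 0.022], 0.88), ([0.637, 0.121, 0.005], 0.4)]
dish_middle [([0.545, -0.191, 0.026], 0.97)]
ball_center [([0.636, 0.122, 0.006], 0.66), ([0.552, -0.185, 0.04], 0.59)]
top {'fx': 431.58062221019986, 'fy': 431.58062221019986, 'cx': 257.2362680399998, 'cy': 185.15449320294715, 'position': array([ 0.49762418, -0.03610159,  1.36469261]), 'orientation': array([  4.09515034,   0.15427849, -91.13460767]
[... 515 characters left out ...]
nter []
{'clock': 1.2, 'joint_positions': array([-5.24508657e+01,  2.20435524e+01,  4.50700342e-01,  1.93448775e-03,
       -6.84100173e+01, -1.48175617e+01]), 'qvel': array([ 0.09850118, -0.0052573 ,  0.02675942,  0.07374609,  0.00102492,
        0.0132727 ]), 'joint_torque': array([ 1.29315533e-03, -3.90475273e+01,  1.87620342e+01,  4.22423065e+00,
        1.55510043e-02, -7.59383767e-06]), 'position': array([ 0.24152199, -0.57642237,  0.22252216]), 'tool_rot': array([ 1.79997686e+02, -2.47271326e-03, -1.57267715e+02]), 'force': array([ 0.16189222,  0.59486546, -0.38561222]), 'wrist_torque': array([ 0.0180028 , -0.05605493, -0.00901661]), 'finger_force': 0.0, 'opening': 0.9998595187866033}
```

View pics/scene0.png

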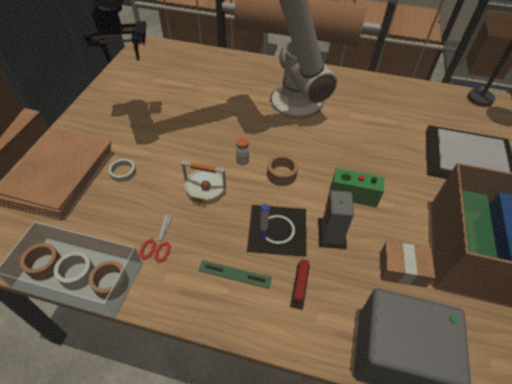

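View pics/top0.png

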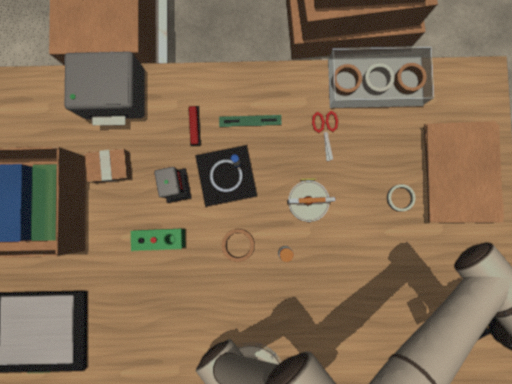

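The scene view shows the marker at (264,215) on the pad, the dish at (205,183) and the green block at (357,187). In the top view the marker top is at (235,160), the pad centre at (226,176), the free hole at (170,239) and the handle at (310,201). The two cameras disagree by about 25 mm on the pad, so I'll check their calibrations against each other, and take a wrist view too.

```bash
cat > h.py <<'E'
from workcell import env
import cv2, numpy as np
from scipy.spatial.transform import Rotation as Rn
def rot(p): return Rn.from_euler("xyz",p["orientation"],degrees=True).as_matrix()
def proj(p,X):
    c=(np.atleast_2d(X)-p["position"])@rot(p); 
    return np.c_[p["fx"]*c[:,0]/-c[:,2]+p["cx"], p["fy"]*-c[:,1]/-c[:,2]+p["cy"]]
def unproj(p,uv,z):
    uv=np.atleast_2d(np.asarray(uv,float))
    d=np.c_[(uv[:,0]-p["cx"])/p["fx"],-(uv[:,1]-p["cy"])/p["fy"],-np.ones(len(uv))]@rot(p).T
    return p["position"]+d*((z-p["position"][2])/d[:,2])[:,None]
def snap(cam,name=None,crop=None,k=1):
    p=env.grab_frame(cam)
    if name:
        im=p["image"]
        if crop: x0,y0,x1,y1=crop; im=im[y0:y1,x0:x1]
        if k!=1: im=cv2.resize(im,None,fx=k,fy=k,interpolation=cv2.INTER_CUBIC)
        cv2.imwrite(f"pics/{name}.png",im)
    return p
E
python3 - <<'E'
from h import *
print([k for k in env.__dir__() if not k.startswith('_')])
a=snap("scene"); b=snap("top")
# tool tip seen? base, pad centre, tape etc
S=dict(pad=(279,230,.004),glue=(242,142,.09),wt=(122,169,.025),tape=(282,164,.048),hole=(366,175,.08))
T=dict(pad=(226,176,.004),glue=(287,254,.09),wt=(401,198,.025),tape=(239,243,.048),hole=(170,239,.08))
for k in S: print(k,unproj(a,S[k][:2],S[k][2])[0].round(3),unproj(b,T[k][:2],T[k][2])[0].round(3))
st=env.read_state()
print("proj base/tcp scene",proj(a,[[0,0,0],st["position"]]),"top",proj(b,[[0,0,0],st["position"]]))
h=env.search_frame(b,"glue"); print(h[:1]); print(env.search_frame(a,"glue")[:1])
E
```

```text
['grab_frame', 'read_state', 'goto', 'move_straight', 'inverse_kinematics', 'set_joints', 'dwell', 'gripper_to', 'Unreachable', 'search_frame', 'trace', 'close_job']
pad [0.631 0.071 0.004] [0.626 0.064 0.004]
glue [ 0.386 -0.113  0.09 ] [ 0.385 -0.118  0.09 ]
wt [ 0.551 -0.475  0.025] [ 0.545 -0.48   0.025]
tape [0.406 0.028 0.048] [0.417 0.024 0.048]
hole [0.411 0.291 0.08 ] [0.435 0.227 0.08 ]
proj base/tcp scene [[295.80732324 100.49944321]
 [123.10308802  59.45413854]] top [[249.88984432 378.67204777]
 [468.48863055 310.81162153]]
[{'xyz': [0.3838, -0.1138, 0.0922], 'score': 0.56}]
[{'xyz': [0.3973, -0.1127, 0.0632], 'score': 0.75}]
```

```bash
python3 - <<'E'
from h import *
for pos in ([.65,.05,.35],[.435,.23,.35],[.54,-.19,.35],[.62,.06,.25]):
    for y in (-180,-90,0,90):
        q=env.inverse_kinematics(pos,[180,0,y]); print(pos,y,None if q is None else np.round(q,0).tolist())
env.goto([.56,.08,.42],[180,0,-90])
p=snap("wrist","wrist1")
print({k:v for k,v in p.items() if k!="image"}, env.read_state()["clock"])
E
```

```text
[0.65, 0.05, 0.35] -180 [19.0, 22.0, 18.0, -0.0, -86.0, -109.0]
[0.65, 0.05, 0.35] -90 [19.0, 22.0, 18.0, 0.0, -86.0, -19.0]
[0.65, 0.05, 0.35] 0 [19.0, 22.0, 18.0, 0.0, -86.0, 71.0]
[0.65, 0.05, 0.35] 90 [19.0, 22.0, 18.0, 0.0, -86.0, 161.0]
[0.435, 0.23, 0.35] -180 [47.0, 5.0, -4.0, -0.0, -81.0, -137.0]
[0.435, 0.23, 0.35] -90 [47.0, 5.0, -4.0, 0.0, -81.0, -47.0]
[0.435, 0.23, 0.35] 0 [47.0, 5.0, -4.0, 0.0, -81.0, 43.0]
[0.435, 0.23, 0.35] 90 [47.0, 5.0, -4.0, 0.0, -81.0, 133.0]
[0.54, -0.19, 0.35] -180 [-3.0, 13.0, 6.0, -0.0, -83.0, -87.0]
[0.54, -0.19, 0.35] -90 [-3.0, 13.0, 6.0, 0.0, -83.0, 3.0]
[0.54, -0.19, 0.35] 0 [-3.0, 13.0, 6.0, 0.0, -83.0, 93.0]
[0.54, -0.19, 0.35] 90 [-3.0, 13.0, 6.0, 0.0, -83.0, -177.0]
[0.62, 0.06, 0.25] -180 [20.0, 21.0, 3.0, -0.0, -72.0, -110.0]
[0.62, 0.06, 0.25] -90 [20.0, 21.0, 3.0, 0.0, -72.0, -20.0]
[0.62, 0.06, 0.25] 0 [20.0, 21.0, 3.0, 0.0, -72.0, 70.0]
[0.62, 0.06, 0.25] 90 [20.0, 21.0, 3.0, 0.0, -72.0, 160.0]
{'fx': 280.54605238997067, 'fy': 280.54605238997067, 'cx': 257.0148249169178, 'cy': 189.43798825116633, 'position': array([ 0.55875603, -0.00358399,  0.58212139]), 'orientation': array([-1.73279838e+01, -2.87689605e-02,  1.79901708e+02]), 'shot': 5} 4.1167
```

View pics/wrist1.png

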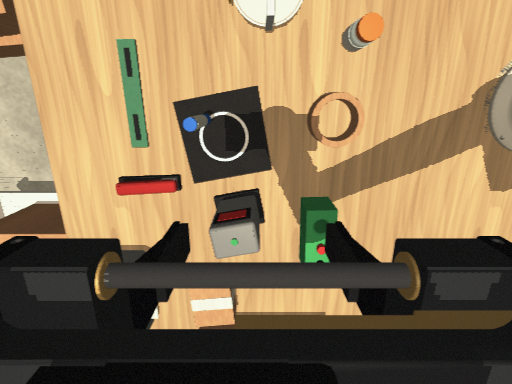

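Wrist view: the pad is centred at about (222,135), the marker top is at (190,124), and the green block sits at (318,230), partly hidden. The pad is fully visible, so next I'll get views of the hole and the dish.

```bash
python3 - <<'E'
from h import *
env.goto([.46,.33,.33],[180,0,-90])
p=snap("wrist"); im=[p["image"]]
for t in("free_hole","holder"): print(t,[(np.round(q["xyz"],3).tolist(),round(q["score"],2)) for q in env.search_frame(p,t)[:2]])
env.goto([.55,0.06,.40],[180,0,-90])
p2=snap("wrist")
im.append(p2["image"])
for t in("ball_center","dish","grip","label","marker","dish_middle"): print(t,[(np.round(q["xyz"],3).tolist(),round(q["score"],2)) for q in env.search_frame(p2,t)[:2]])
env.goto([.55,-0.10,.40],[180,0,-90])
p3=snap("wrist"); im.append(p3["image"])
for t in("ball_center","dish","grip","label","dish_middle"): print(t,[(np.round(q["xyz"],3).tolist(),round(q["score"],2)) for q in env.search_frame(p3,t)[:2]])
import pickle; pickle.dump([p,p2,p3],open("w.pkl","wb"))
m=[cv2.resize(i[:260],None,fx=.78,fy=.78) for i in im]
cv2.imwrite("pics/holeA.png",cv2.resize(im[0][:260],(800,406)))
cv2.imwrite("pics/dishA.png",cv2.resize(im[2][:260],(800,406)))
print(env.read_state()["clock"])
E
```

```text
free_hole [([0.431, 0.262, 0.077], 0.77)]
holder [([0.432, 0.265, 0.077], 0.74)]
ball_center []
dish [([0.546, -0.159, 0.027], 0.58)]
grip [([0.538, -0.164, 0.027], 0.6)]
label [([0.544, -0.159, 0.024], 0.91)]
marker [([0.657, 0.028, 0.134], 0.78)]
dish_middle [([0.545, -0.158, 0.022], 0.67)]
ball_center [([0.55, -0.19, 0.036], 0.39)]
dish [([0.546, -0.195, 0.029], 0.72)]
grip [([0.538, -0.197, 0.023], 0.82), ([0.612, 0.089, 0.0], 0.59)]
label [([0.542, -0.19, 0.023], 0.66)]
dish_middle [([0.546, -0.194, 0.023], 0.72)]
7.825
```

View pics/holeA.png

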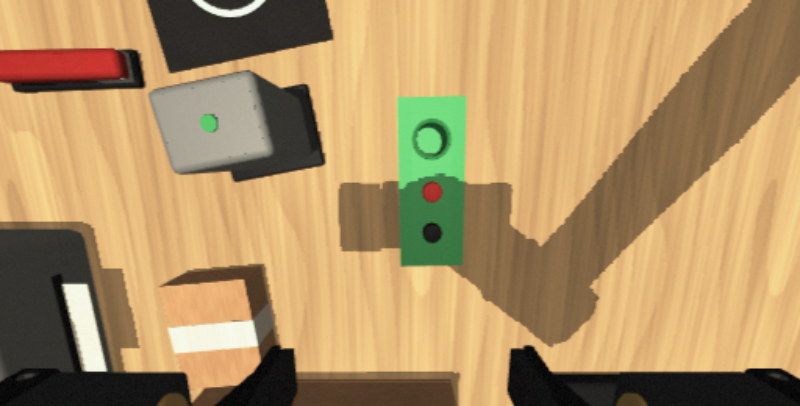

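View pics/dishA.png

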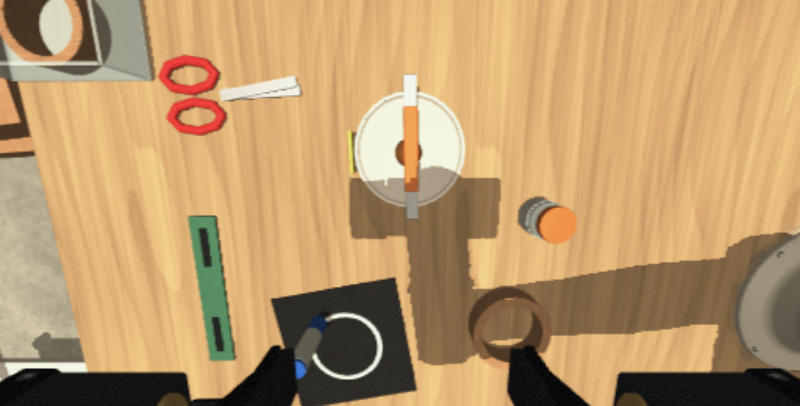

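Hole view: the mouth is at (432,139) in the 1.56x picture, with the block's top face clear around it. Dish view: handle at (411,149), ball at (408,152), label at (352,151) towards world +x, and the dish is only slightly rotated. Next I'll fit poses by segmentation.

```bash
cat > fit.py <<'E'
from h import *
import pickle
def comp(mask,near):
    n,l,s,c=cv2.connectedComponentsWithStats(cv2.morphologyEx(mask.astype(np.uint8),cv2.MORPH_OPEN,np.ones((2,2))))
    ok=[i for i in range(1,n) if s[i,4]>25]
    i=min(ok,key=lambda i:np.hypot(*(c[i]-near))); return (l==i).astype(np.uint8)
def pts(m): 
    c=np.vstack(cv2.findContours(m,cv2.RETR_EXTERNAL,cv2.CHAIN_APPROX_NONE)[0]); return c[:,0].astype(float)
def rect(p,m,z):
    w=unproj(p,cv2.convexHull(pts(m).astype(np.float32))[:,0],z)[:,:2]
    (c,s,a)=cv2.minAreaRect((w*1000).astype(np.float32)); return np.round(c,1),np.round(s,1),round(a,2)
def hsv(p): return cv2.cvtColor(p["image"],cv2.COLOR_BGR2HSV)
def pad(p,near): return rect(p,comp(p["image"].max(2)<62,near),.004)
def block(p,near):
    H=hsv(p); return rect(p,comp((H[...,0]>50)&(H[...,0]<80)&(H[...,1]>110)&(H[...,2]>60),near),.08)
def handle(p,near):
    H=hsv(p); return rect(p,comp((H[...,0]>3)&(H[...,0]<17)&(H[...,1]>165)&(H[...,2]>110),near),.113)
def blue(p,near):
    H=hsv(p); m=comp((H[...,0]>100)&(H[...,0]<125)&(H[...,1]>150)&(H[...,2]>70),near); q=pts(m)
    return rect(p,m,.144), unproj(p,[q.mean(0)],.144)[0]
E
python3 - <<'E'
from fit import *
w1=dict(image=cv2.imread("pics/wrist1.png"),fx=280.54605,fy=280.54605,cx=257.0148,cy=189.438,position=np.array([.55875603,-.00358399,.58212139]),orientation=np.array([-17.3328,-.02877,179.9017]))
w1["orientation"][0]=-17.3279838
p,p2,p3=pickle.load(open("w.pkl","rb"));t=snap("top")
print("pad",pad(w1,(225,135)),pad(t,(226,176)))
for q,n in((p,(276,115)),(t,(158,239))): print("block",block(q,n))
for q,n in((p3,(263,95)),(t,(308,201))): print("handle",handle(q,n))
for q,n in((w1,(190,124)),(p3,(192,236)),(p2,(195,150)),(t,(235,160))): print("blue",blue(q,n))
print("hole",unproj(p,[(276.5,89)],.08))
# hole via mouth ring contour
G=cv2.resize(p["image"][70:110,255:300],None,fx=12,fy=12,interpolation=cv2.INTER_CUBIC); 
print("red pen",rect(p,comp((hsv(p)[...,0]<8)&(hsv(p)[...,1]>150),(276,123)),.093))
h3=p3["image"][30:140,215:310]; G2=cv2.resize(h3,None,fx=5,fy=5,interpolation=cv2.INTER_CUBIC)[:480]
cv2.imwrite("pics/zoom.png",np.hstack([cv2.resize(G,(320,480*320//540)) if 0 else cv2.copyMakeBorder(cv2.resize(G,(320,284)),0,196,0,0,cv2.BORDER_CONSTANT),G2]))
E
```

```text
pad (array([624.1,  65.4]), array([167.4, 167.6]), 10.42) (array([689.5,  72.9]), array([ 46.2, 165.3]), 4.46)
block (array([431.2, 270.9]), array([ 57.9, 149.2]), 1.08)
block (array([432.3, 274.7]), array([ 53. , 124.3]), 0.91)
handle (array([ 541. , -176.6]), array([47.1, 21.3]), 89.92)Traceback (most recent call last):
  File "<stdin>", line 7, in <module>
  File "fit.py", line 17, in handle
    H=hsv(p); return rect(p,comp((H[...,0]>3)&(H[...,0]<17)&(H[...,1]>165)&(H[...,2]>110),near),.113)
                            ~~~~^^^^^^^^^^^^^^^^^^^^^^^^^^^^^^^^^^^^^^^^^^^^^^^^^^^^^^^^^^^^^^^
  File "fit.py", line 6, in comp
    i=min(ok,key=lambda i:np.hypot(*(c[i]-near))); return (l==i).astype(np.uint8)
ValueError: min() iterable argument is empty
```

```bash
python3 - <<'E'
from fit import *
w1=dict(image=cv2.imread("pics/wrist1.png"),fx=280.54605,fy=280.54605,cx=257.0148,cy=189.438,position=np.array([.55875603,-.00358399,.58212139]),orientation=np.array([-17.3279838,-.02877,179.9017]))
p,p2,p3=pickle.load(open("w.pkl","rb"));t=snap("top")
H=hsv(p3); print("handle hsv col",[H[r,263].tolist() for r in range(60,140,6)])
for q,n in((w1,(190,124)),(p3,(192,236)),(p2,(195,150)),(t,(235,160))):
    try: print("blue",blue(q,n))
    except Exception as e: print(e, hsv(q)[n[1],n[0]])
print("hole",unproj(p,[(276.5,89)],.08))
print("red pen",rect(p,comp((hsv(p)[...,0]<8)&(hsv(p)[...,1]>150),(276,123)),.093))
G=cv2.resize(p["image"][70:110,255:300],(320,284),interpolation=cv2.INTER_CUBIC)
G2=cv2.resize(p3["image"][40:136,218:310],None,fx=5,fy=5,interpolation=cv2.INTER_CUBIC)
cv2.imwrite("pics/zoom.png",np.hstack([cv2.copyMakeBorder(G,0,196,0,0,cv2.BORDER_CONSTANT),G2]))
E
```

```text
handle hsv col [[37, 9, 245], [39, 10, 246], [15, 165, 240], [15, 166, 240], [15, 165, 240], [15, 167, 240], [15, 166, 240], [15, 166, 240], [15, 167, 240], [10, 184, 172], [11, 184, 172], [19, 28, 154], [22, 30, 154], [22, 30, 153]]
blue ((array([660.1,  30.7]), array([19.4, 20.3]), 89.9), array([0.66000342, 0.03019625, 0.144     ]))
blue ((array([655.4,  30.6]), array([20.4,  8.3]), 85.84), array([0.65583003, 0.02996908, 0.144     ]))
blue ((array([660.3,  29.8]), array([20.6, 20. ]), 42.53), array([0.66027241, 0.02982496, 0.144     ]))
min() iterable argument is empty [109 156 150]
hole [[0.43251733 0.22969425 0.08      ]]
red pen (array([431.1, 275.5]), array([14.9, 15.4]), 89.93)
```

View pics/zoom.png

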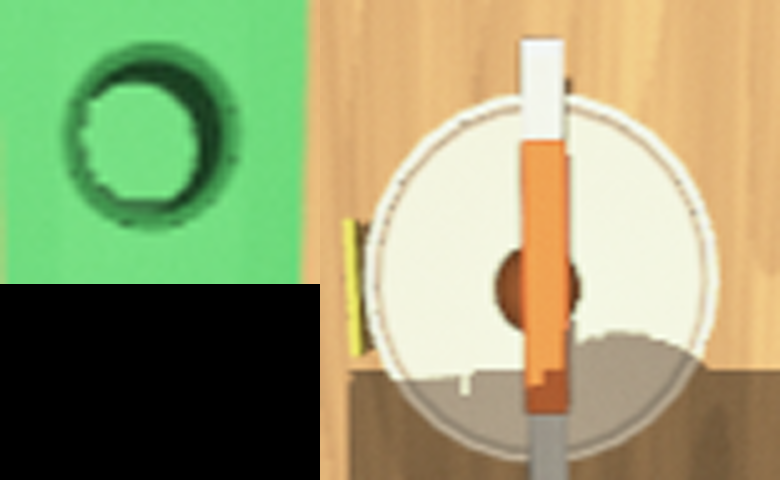

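Left crop: the hole mouth is centred at about (152,135) and has a chamfer. Right crop: the handle is nearly aligned with the vertical and the ball is in the middle of the dish. My fits agree to about 1 mm: hole (0.432,0.2305), marker (0.660,0.030), pad (0.624,0.065) at 10.4°. Next I pick the marker.

```bash
python3 - <<'E'
from h import *
env.gripper_to(0.6)
env.goto([.660,.030,.24],[180,0,-89])
print(env.move_straight([.660,.030,.090],rate=.15,force_limit=8))
env.gripper_to(0,15)
s=env.read_state(); print(s["opening"]*87,s["finger_force"],s["position"])
env.move_straight([.660,.030,.30],rate=.25)
env.goto([.4318,.2305,.30],[180,0,-89])
env.move_straight([.4318,.2305,.190],rate=.15)
p=snap("scene","ins_s",(290,110,430,230),5); p=snap("wrist","ins_w")
print(p["position"],p["orientation"],env.read_state()["position"],env.read_state()["clock"])
E
```

```text
False
21.542183056898917 15.000021185260266 [0.66001361 0.03002937 0.09011772]
[0.43246354 0.1477506  0.35326576] [-1.74183343e+01  1.02188980e-01 -1.79041522e+02] [0.43251112 0.23093227 0.19107619] 14.65
```

View pics/ins_w.png

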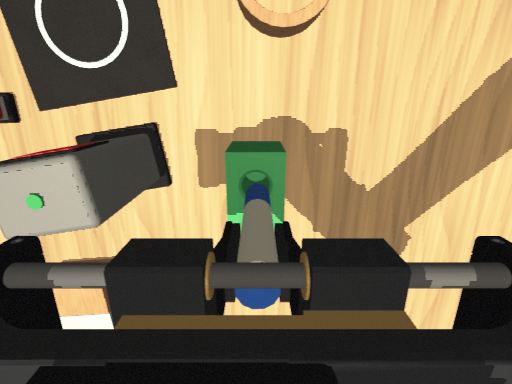

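The wrist view shows the marker upright with its cap tip at (257,188), just over the hole mouth at (256,180), laterally centred. I'll insert it.

```bash
python3 - <<'E'
from h import *
hit=env.move_straight([.4318,.2305,.099],rate=.05,force_limit=6)
s=env.read_state(); print(hit,s["position"],s["force"],s["clock"])
if not hit or s["position"][2]<.125:
    env.gripper_to(0.5); env.dwell(.2)
    env.move_straight([.4318,.2305,.30],rate=.3)
    env.goto([.545,-.10,.40],[180,0,-90])
    p=snap("wrist"); 
    import pickle; pickle.dump(p,open("d.pkl","wb"))
    t=snap("scene")
    cv2.imwrite("pics/after.png",np.hstack([cv2.resize(t["image"][110:230,270:420],(400,320)),cv2.resize(p["image"][30:150,190:340],(400,320))]))
    print(env.read_state()["clock"])
E
```

```text
False [0.43193634 0.23061062 0.09923515] [-0.18042239 -0.90203832  0.23290854] 16.6167
19.7917
```

View pics/after.png

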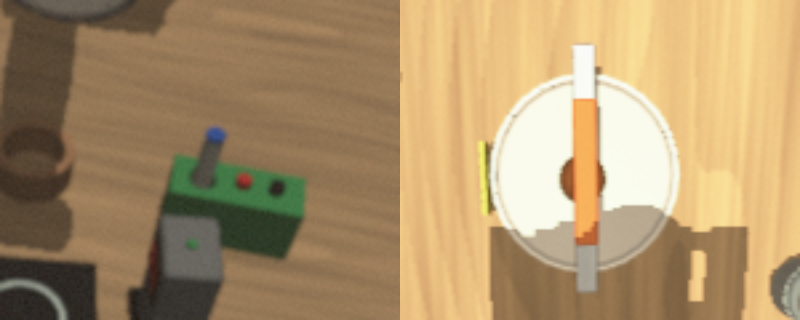

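The marker stands in the hole, with its blue top at (216,134), and the pens are untouched. The handle is at (586,172) in the right crop. Now I'll fit the handle pose, then grasp.

```bash
python3 - <<'E'
from fit import *
p=pickle.load(open("d.pkl","rb")); p3=pickle.load(open("w.pkl","rb"))[2]
def hm(q,near):
    H=hsv(q); return comp((H[...,0]>6)&(H[...,0]<19)&(H[...,1]>140)&(H[...,2]>120),near)
for q in(p,p3):
    n=proj(q,[[.541,-.194,.113]])[0]; m=hm(q,n); print(n,m.sum(),rect(q,m,.113))
    v,u=np.nonzero(m); W=unproj(q,np.c_[u,v],.113)[:,:2]; rows=np.unique(v)
    c=np.array([unproj(q,[(u[v==r].mean(),r)],.113)[0,:2] for r in rows[2:-2]])
    k=np.polyfit(c[:,1],c[:,0],1); print("centre",W.min(0),W.max(0),"yaw",-np.degrees(np.arctan(k[0])),"x at -.194",np.polyval(k,-.194))
    # rim ellipse: white outer circle at z=.032
    H=hsv(q); 
    # label
    l=comp((H[...,0]>22)&(H[...,0]<34)&(H[...,1]>120),proj(q,[[.609,-.194,.03]])[0]); print("label",rect(q,l,.044))
    lp=env.search_frame
# pad again, this image shows it (maybe partly)
E
```

```text
[258.51901387  93.54243813] 549 (array([ 539.5, -190.9]), array([77.7, 22.8]), 89.72)
centre [ 0.52809405 -0.22967493] [ 0.55091735 -0.15203291] yaw 0.7950333187425727 x at -.194 0.5389437377295885
label (array([ 604.7, -188.9]), array([ 5.6, 45. ]), 1.14)
[262.02755236  94.29975035] 510 (array([ 541.8, -190.5]), array([19.8, 78.1]), 0.59)
centre [ 0.53153538 -0.22945904] [ 0.55169058 -0.15151548] yaw 0.3329729567912135 x at -.194 0.5392886814685477
label (array([ 604.5, -189.3]), array([ 5. , 43.5]), 1.41)
```

```bash
python3 - <<'E'
from fit import *
p2=pickle.load(open("w.pkl","rb"))[1]
try: print("pad p2",pad(p2,proj(p2,[[.624,.065,.004]])[0]))
except Exception as e: print(e)
g=[.5395,-.1905]; o=[180,0,-88.8]
env.gripper_to(0.5)
env.goto([*g,.20],o)
p=snap("wrist"); pickle.dump(p,open("d2.pkl","wb"))
cv2.imwrite("pics/pre.png",p["image"])
s=env.read_state(); print(s["position"],s["tool_rot"],s["clock"])
E
```

```text
pad p2 (array([624.2,  65.4]), array([81.7, 84.1]), 89.99)
[ 0.54108721 -0.19034153  0.20205158] [-1.79765553e+02 -5.55942835e-02 -8.87458490e+01] 20.9417
```

View pics/pre.png

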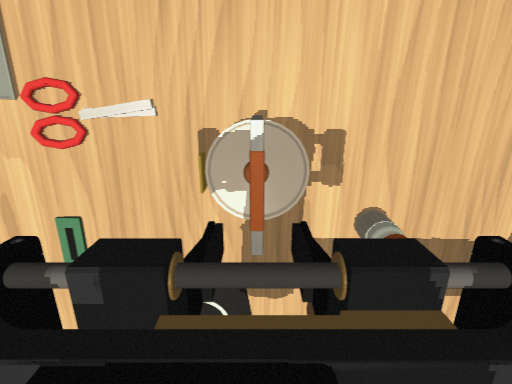

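The fingers at (212,235) and (303,235) straddle the handle centreline at (257,200), well centred, and the ball is in the middle. I'll grasp and lift gently.

```bash
python3 - <<'E'
from fit import *
g=[.5395,-.1905]; o=[180,0,-88.8]
print(env.move_straight([*g,.086],rate=.10,force_limit=8))
env.gripper_to(0.26); env.dwell(.2)
env.gripper_to(0,35); env.dwell(.3)
s=env.read_state(); print(s["opening"]*87,s["finger_force"],s["position"],s["tool_rot"],s["force"])
env.move_straight([*g,.175],rate=.04); env.dwell(.3)
s=env.read_state(); print(s["position"],s["tool_rot"],s["force"],s["wrist_torque"],s["clock"])
p=snap("wrist","lift"); t=snap("scene")
cv2.imwrite("pics/lift.png",np.hstack([cv2.resize(p["image"][80:260,150:370],(440,360)),cv2.resize(t["image"][120:220,150:250],(360,360))]))
E
```

```text
False
13.768993209347752 34.99147198162973 [ 0.53989077 -0.19053384  0.08618942] [-1.7994977e+02 -9.5873702e-03 -8.8793788e+01] [1.57970812 0.76955861 0.81412397]
[ 0.53946997 -0.19049227  0.17496468] [ 1.79995001e+02  1.47763905e-03 -8.88026238e+01] [-0.07115397  0.04141508 -3.30229689] [ 0.02077145  0.15320236 -0.02723562] 26.45
```

View pics/lift.png

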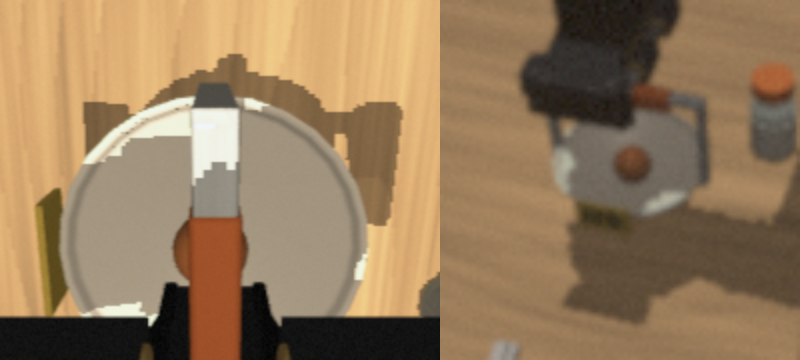

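The dish is lifted with the ball in its middle, seen behind the handle at (210,250) and in the scene crop at (632,162). Now I'll carry it and turn it.

```bash
python3 - <<'E'
from fit import *
env.move_straight([.6242,.0654,.171],rotation=[180,0,10.4],rate=.045); env.dwell(.8)
s=env.read_state(); print(s["position"],s["tool_rot"],s["force"],s["wrist_torque"],s["clock"],s["joint_positions"])
p=snap("wrist"); t=snap("scene"); T=snap("top")
pickle.dump([p,t,T],open("fin.pkl","wb"))
for q in(p,t,T):
  for n in("label","ball_center","dish_middle","window"): print(n,[(np.round(r["xyz"],3).tolist(),round(r["score"],2)) for r in env.search_frame(q,n)[:1]])
cv2.imwrite("pics/fin.png",np.hstack([cv2.resize(p["image"][20:240,120:400],(458,360)),cv2.resize(t["image"][150:265,225:370],(340,270))[:270] if 0 else cv2.copyMakeBorder(cv2.resize(t["image"][150:265,225:370],(340,270)),0,90,0,0,cv2.BORDER_CONSTANT)]))
E
```

```text
[0.62420369 0.06538503 0.1710013 ] [-1.79999670e+02  9.83711166e-04  1.03968256e+01] [-0.23852167  0.373351   -3.31993884] [-0.09794205  0.11397722  0.03487683] 33.4917 [ 2.07303059e+01  2.44822311e+01 -3.39813520e+00 -5.67319864e-04
 -6.21205421e+01  7.96667850e+01]
label [([0.645, 0.073, 0.11], 0.64)]
ball_center [([0.624, 0.078, 0.118], 0.75)]
dish_middle [([0.642, 0.074, 0.109], 0.75)]
window [([0.632, 0.194, 0.095], 0.83)]
label [([0.63, 0.072, 0.108], 0.91)]
ball_center [([0.628, 0.076, 0.108], 0.41)]
dish_middle [([0.628, 0.074, 0.111], 0.91)]
window [([0.639, 0.136, -0.001], 0.55)]
label [([0.592, 0.042, 0.115], 0.88)]
ball_center []
dish_middle [([0.589, 0.043, 0.115], 0.8)]
window [([0.565, 0.078, 0.003], 0.55)]
```

View pics/fin.png

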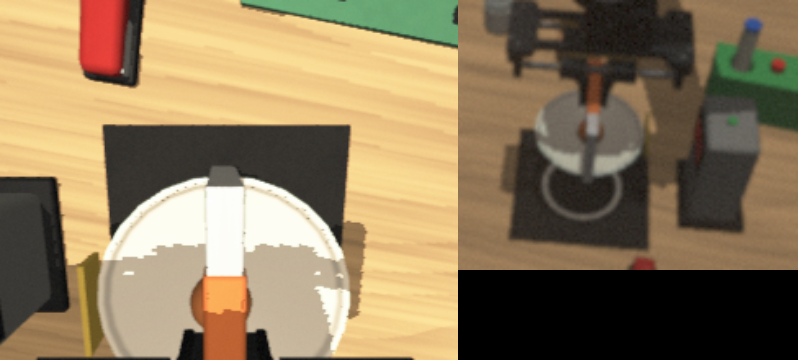

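The label, at (88,300), faces the reader, and the pad's edges run parallel to the gripper and dish. I'll check level and centring by projecting the dish model before handing in.

```bash
python3 - <<'E'
from fit import *
p,t,T=pickle.load(open("fin.pkl","rb"))
def dish(tilt,off,yaw=100.4):
    R=(Rn.from_euler("z",yaw,degrees=True)*Rn.from_euler("x",tilt,degrees=True))
    def f(L): return R.apply(np.atleast_2d(L)+[0,off,-.105])+[.6242,.0654,.190]
    return f
for tilt,off in((0,0),(2,0),(0,.002)):
    f=dish(tilt,off); s=1 if proj(p,f([0,.064,.1]))[0,1]<proj(p,f([0,-.064,.1]))[0,1] else -1
    a=np.linspace(0,2*np.pi,721); rim=f(np.c_[.064*np.cos(a),.064*np.sin(a),0*a+.032]); P=proj(p,rim)
    print(tilt,off,s,"rim top row",P[np.argmin(P[:,1])].round(1),"rim L/R",P[:,0].min().round(1),P[:,0].max().round(1),"handle end",proj(p,f([0,s*.040,.113])).round(1),"label",proj(p,f([[.068,-.023,.044],[.068,.023,.044]])).round(1).tolist())
H=hsv(p); col=[(r,H[r,257].tolist()) for r in range(115,205,1)]
prev=None
for r,h in col:
    if prev is not None and np.abs(np.subtract(h,prev)).max()>25: print(r,h)
    prev=h
m=comp((H[...,0]>20)&(H[...,0]<36)&(H[...,1]>110),(175,205)); q=pts(m); print("label px",q.min(0),q.max(0))
row=[(c,H[190,c].tolist()) for c in list(range(176,192))+list(range(325,342))]; print([ (c,h[1],h[2]) for c,h in row])
E
```

```text
0 0 -1 rim top row [256.6 125.4] rim L/R 178.6 334.7 handle end [[256.6 187.2]] label [[166.8, 182.1], [172.3, 237.0]]
2 0 -1 rim top row [256.6 128.6] rim L/R 178.9 334.4 handle end [[256.6 185.9]] label [[167.4, 184.6], [172.3, 239.9]]
0 0.002 -1 rim top row [256.6 128.1] rim L/R 178.8 334.5 handle end [[256.6 190.9]] label [[167.1, 184.7], [172.6, 239.3]]
134 [24, 17, 239]
188 [20, 41, 250]
189 [12, 180, 250]
label px [168. 176.] [183. 238.]
[(176, 172, 105), (177, 168, 106), (178, 165, 108), (179, 145, 118), (180, 71, 168), (181, 55, 203), (182, 52, 200), (183, 54, 188), (184, 54, 169), (185, 53, 158), (186, 54, 155), (187, 54, 165), (188, 55, 180), (189, 56, 192), (190, 54, 195), (191, 57, 193), (325, 56, 172), (326, 53, 163), (327, 55, 159), (328, 54, 165), (329, 54, 179), (330, 54, 198), (331, 55, 203), (332, 61, 197), (333, 86, 174), (334, 120, 155), (335, 119, 157), (336, 118, 153), (337, 118, 155), (338, 119, 154), (339, 120, 155), (340, 122, 159), (341, 120, 221)]
```

```bash
python3 - <<'E'
from fit import *
from scipy.optimize import least_squares
p,t,T=pickle.load(open("fin.pkl","rb"))
g=p["image"].astype(float).min(2)   # white rim vs black pad
cols=[c for c in range(200,316,6) if abs(c-257)>16]
meas=[]
for c in cols:
    d=np.diff(g[110:175,c]); r=np.argmax(d>45); meas.append((c,110+r+.5))
meas=np.array(meas)
def dish(tilt,off,roll,yaw):
    R=(Rn.from_euler("z",100.4+yaw,degrees=True)*Rn.from_euler("xy",[tilt,roll],degrees=True))
    return lambda L: R.apply(np.atleast_2d(L)+[0,off,-.105])+[.6242,.0654,.190]
a=np.linspace(np.pi,2*np.pi,400)+0
def res(x,w=meas):
    f=dish(x[0],x[1]/1000,0,0); P=proj(p,f(np.c_[.064*np.cos(a),.064*np.sin(a),0*a+.032])); P=P[np.argsort(P[:,0])]
    return np.r_[np.interp(w[:,0],P[:,0],P[:,1])-w[:,1], 5*(proj(p,f([0,-.04,.113]))[0,1]-188.5)]
print(meas.tolist()); print("r0",res([0,0]).round(1))
s=least_squares(res,[0,0],loss="soft_l1"); print("tilt deg, off mm",s.x,res(s.x).round(1))
E
```

```text
[[200.0, 149.5], [206.0, 143.5], [212.0, 139.5], [218.0, 135.5], [224.0, 133.5], [230.0, 131.5], [236.0, 128.5], [278.0, 129.5], [284.0, 131.5], [290.0, 133.5], [296.0, 136.5], [302.0, 140.5], [308.0, 144.5], [314.0, 150.5]]
r0 [-1.2 -0.5 -0.9 -0.5 -1.4 -1.7 -0.5 -1.3 -1.4 -1.  -1.1 -1.4 -0.9 -1.5
 -6.7]
tilt deg, off mm [0.06478953 0.7254642 ] [-0.1  0.6  0.2  0.6 -0.3 -0.6  0.6 -0.2 -0.3  0.1  0.  -0.3  0.2 -0.3
  0. ]
```

The model fit gives a tilt of about 0.1° and a centring offset of about 0.7 mm. Handing in.

```bash
python3 - <<'E'
from workcell import env
print(env.read_state()["clock"], env.close_job())
E
```

```text
the job is handed in; nothing more can be done
34.2417 None
```

The marker is in the free hole, and the dish is held level and still over the middle of the pad, label squarely facing the window and the ball in its middle; handed in at 34.2 s, verdict not shown to me.

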